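Hang the two T-handle keys on the bench rack

TASK

Take both T-handle keys out of the slanting stand and hang them, grip across the prongs and shank between them, on the two empty hooks of the rack: the short key on the empty hook that has the tip box standing under it, the long key on the empty hook with clear space below. Do not knock the two keys that already hang there, and leave the tip box and the amber bottle where they stand.

Things in the scene. Friction and masses are not known exactly. Their poses are not given: they have to be found in the camera images.
- key_long: T-shaped hand tool: black grip 15 mm thick (its x), 76 mm wide (y), 40 mm tall (z), flat underside; round steel shank, 9 mm diameter, 160 mm long, below the grip's middle (200 mm overall). Origin: centre of the grip's underside; z points from tip to grip along the shank. 0.1 to 0.2 kg. Starts in one hole of the stand, leaning about 30 degrees, grip underside on its slanting face.
- key_short: T-shaped hand tool: black grip 15 mm thick (its x), 76 mm wide (y), 40 mm tall (z), flat underside; round steel shank, 9 mm diameter, 95 mm long, below the grip's middle (135 mm overall). Origin: centre of the grip's underside; z points from tip to grip along the shank. 0.1 to 0.2 kg. Starts in one hole of the stand, leaning about 30 degrees, grip underside on its slanting face.
- stand: fixed: grey block 50 mm thick with two through holes of 11 mm, on slanting legs (y = +-78 mm) and a base (x -5 to 130 mm). Origin on the worktop. Hole mouths at stand x 0, y +45 and -45, z 175 mm. Hole axes (out of the mouth) point along 0.5 of stand -x and 0.866 up; draw keys straight out along them. The top face is square to the holes.
- rack: fixed rack, four double-prong hooks in a row, open towards rack -x (the robot). Origin on the worktop under the row's middle; hook centres at rack x 0, y +132, +44, -44, -132 mm (hung grips 12 mm apart). Rail behind: front face at x 27, top at z 214 mm. Legs at y +-197 mm. Two hooks carry spare keys, two are empty; which is which varies.
- open_hook (a point): centre of the empty hook with clear space below; the hung long key's origin belongs here, grip across the prongs. Every hook: two prongs of 5 mm diameter along rack x, 18 mm clear between, tops at z 210 mm, from the rail to x -20 mm, where the ends turn up, to 10 mm above the tops (reaching x -27 mm).
- tip_box: loose closed box of pipette tips, 89 mm (its x) x 119 mm (its y) x 86 mm tall, origin at the centre of its underside, standing centred under the other empty hook with its long side along the rack's x; the origin of the hung short key belongs right above its origin, 210 mm up. 0.4 kg.
- spare_1: key that already hangs on a hook: same grip as the others, shank 125 mm; origin and axes as for the long key, its x along the rack's x.
- spare_2: second such key with 125 mm shank, hanging on another hook.
- spare_1_tip (a point): lower end of the shank of spare_1.
- spare_2_tip (a point): lower end of the shank of spare_2.
- bottle: loose square amber bottle, 58 x 58 mm, 154 mm tall, standing between stand and rack; origin at the centre of its underside.
Not all that is in view belongs to the job. Leave any purple look-alike of the key_short alone.

How it is judged:
By the outcome, as a careful person would: the job done as asked, in the order asked, and still so for the second after the job is handed in, with the robot touching nothing.
It also fails if it takes over 70 s, if anything falls off the work surface, if the arm or the gripper's body presses on something with over 40 N, if the wrist force passes 120 N, or if a joint passes its speed limit or range.

ROBOT

A 6-joint arm with a two-finger parallel gripper is mounted at the origin on a cart in front of the work surface, level with it; the furniture and walls round the work are solid. World frame = base frame: x ahead of the robot, y to its left, z up, the work surface at z = 0. Lengths are in mm, angles in rad, forces in N, time in s.
With the tool pointing down it reaches from about 350 to 975 mm from the base axis. Payload 7.1 kg.
Tool frame: the origin (TCP) lies on the front face of the gripper's body, between the roots of the fingers; the fingertips stand 80 mm ahead of it and the grasp point (between the pads) lies 61 mm ahead of it (env.tips_ahead is the distance from the TCP to the fingertips, in mm); z points along the fingers, y is the line along which they close (so a half turn about z gives the same grasp; the last joint's range is limited). The gripper opens to 88 mm and grips with 3 to 60 N. Pads are 20 mm wide; open, the fingers measure 115 mm over their backs; the gripper's body (75 mm by 178 mm) begins 61 mm behind the grasp point.
Start: joints at [-1.203, 0.423, 1.63, -0, 1.089, -0.019], TCP at [235.783, -578.802, 302.675] pointing down, gripper open.
Joint ranges: [-3, 3], [-0.9, 2.11], [0.09, 2.58], [-1.31, 4.45], [0.11, 2.69], [-2.54, 2.54]. Speed limits (rad/s): [2.39, 2.39, 3.01, 3.14, 3.14, 3.14].

INTERFACE

Orientations are given as a unit quaternion [x, y, z, w].
In Python, from station import env, set_gripper, viewer, workorder gives the robot as it stands. Calls block until the motion is done:
- env.reach(position, orientation): joint-space move of the TCP to a pose.
- env.move_l(position, rot=None, rate=150, f_stop=None): straight line of the TCP; rot=None keeps the orientation; rate is the mean speed in mm/s. With f_stop (N) it stops when the force on the tool has changed by that much, and returns True; else False.
- env.move_joints(angles): joint-space move.
- set_gripper(opening): finger opening in mm; the grip force is fixed at half the most; returns when the fingers have stopped.
- env.hold(seconds).
- env.ik(position, orientation): joint angles nearest the present ones, or None.
- env.read_state(): the state.
- viewer.camera(name): name is "scene" or "side" or "wrist"; returns the picture (400x640x3 uint8, blue, green, red); there is no depth.
- viewer.camera_params(name): a dict with "fx", "fy", "cx", "cy" (pixels), "pose" (4x4, takes a point from camera to world coordinates); the wrist camera has in their place "tool_from_camera" (4x4, takes a point from camera to tool coordinates, whose origin is the TCP and whose axes are the flange's). Camera axes: x right, y up, looking along -z (the intrinsics and any distortion apply to the point x, -y, -z); pixel columns grow to the right and rows downward; lengths in mm; the calibration is good to about 2 mm. The wrist camera is an equidistant fisheye: a pixel r from the principal point sees the ray r / f radians off the axis. A picture is of the moment at which its call begins: read the wrist's pose just before it. camera_params takes no time and is no camera call.
A pose or a line that the arm cannot do raises env.IKError and nothing moves.
- workorder.sign_off(): hands the job in; it is judged then, once.
The state is a dict: "time_s": time; "qpos": joint angles; "dq": joint speeds; "tau": joint torques, N m; "tool_pos": TCP position; "orientation": TCP orientation; "force": force on the tool from outside, world axes, zero at the start; "wrist_torque": the same for the moment, N m; "width": finger opening in mm; "grip_force": force on a finger pad.
Only numpy, scipy, OpenCV 4.12 (cv2) and the standard library are available. Lean on these libraries where they do the work, as an engineer would, in place of code of your own. Each camera call takes 0.05 s, during which the arm holds its last target. There are 200 camera calls.

## Working session

There is one attempt and no reset: what is moved stays moved. The work goes in short steps, each a Python script; the robot and the scene stay as the last script left them, time stands still between calls to the robot, and variables do not carry over. Pictures are saved under pics/ and viewed, at most 14 in all, crops included, and the job is handed in when it is done.

```bash
ls; mkdir -p pics; python3 - <<'E'
from station import env,viewer
import cv2,numpy as np
for n in("scene","side","wrist"):
    p=viewer.camera_params(n); print(n,{k:np.round(v,3).tolist() for k,v in p.items() if not isinstance(v,str)})
    im=viewer.camera(n); cv2.imwrite(f"pics/{n}0.png",im)
print(env.read_state())
E
```

```text
pics
scene {'fx': 385.525, 'fy': 385.525, 'cx': 313.007, 'cy': 200.327, 'pose': [[-0.783, 0.415, -0.463, -3.813], [-0.622, -0.542, 0.565, 687.031], [-0.017, 0.731, 0.682, 951.833], [0.0, 0.0, 0.0, 1.0]]}
side {'fx': 369.257, 'fy': 369.257, 'cx': 318.39, 'cy': 201.761, 'pose': [[-0.994, 0.066, -0.089, 438.487], [-0.11, -0.577, 0.809, 1041.365], [0.002, 0.814, 0.581, 886.848], [0.0, 0.0, 0.0, 1.0]]}
wrist {'fx': 309.707, 'fy': 309.707, 'cx': 320.761, 'cy': 198.25, 'tool_from_camera': [[-0.0, 0.955, 0.298, 82.239], [1.0, -0.0, 0.001, -0.442], [0.001, 0.298, -0.955, -81.607], [0.0, 0.0, 0.0, 1.0]]}
{'time_s': 0.15, 'qpos': array([-1.20298822e+00,  4.23676300e-01,  1.63047198e+00,  1.86631684e-05,
        1.08862548e+00, -1.89642412e-02]), 'dq': array([ 9.62907275e-05, -5.15075578e-04, -2.56357650e-03, -2.07506444e-04,
        2.34495134e-04, -3.16723547e-04]), 'tau': array([ 1.05494601e-03, -5.44982314e+01, -2.73921221e+01,  6.44082692e-02,
        2.05121131e-02, -1.14178199e-04]), 'tool_pos': array([ 235.68134101, -578.5078307 ,  302.09004409]), 'orientation': array([ 9.81359759e-01,  1.92178758e-01, -9.43442677e-05, -5.83027429e-04]), 'force': array([-0.62623263, -0.51471529,  0.0061848 ]), 'wrist_torque': array([-0.01786807,  0.06882335, -0.04230318]), 'grip_force': 0.0, 'width': 87.82576089688222}
```

View pics/scene0.png

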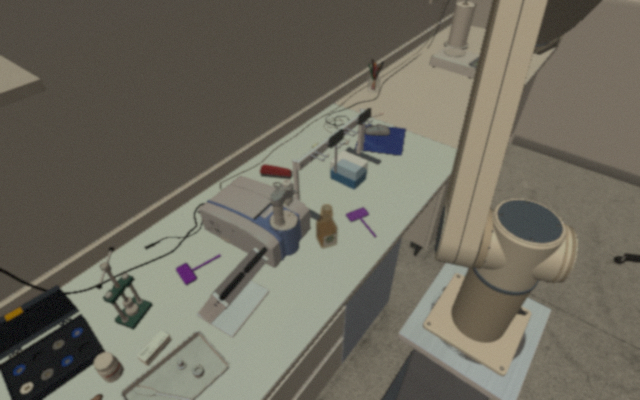

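View pics/side0.png

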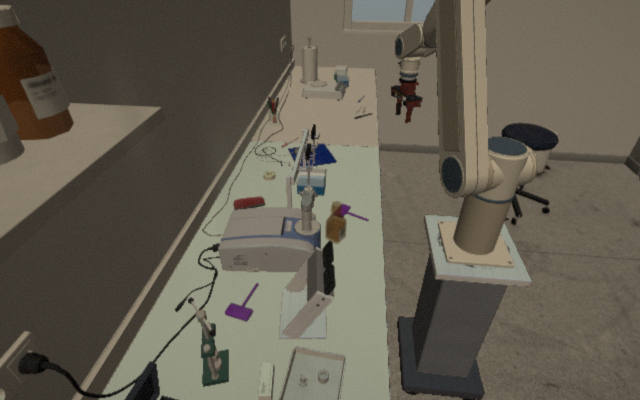

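```bash
python3 - <<'E'
import cv2,numpy as np
s=cv2.imread("pics/scene0.png");d=cv2.imread("pics/side0.png")
def c(im,x,y,w=100,h=75):return cv2.resize(im[y:y+h,x:x+w],(400,300),interpolation=cv2.INTER_CUBIC)
o=np.vstack([np.hstack([c(s,295,105),c(d,270,120)]),np.hstack([c(s,190,242),c(d,270,235)])])
o=cv2.convertScaleAbs(o,alpha=1.4,beta=10)
cv2.imwrite("pics/crop0.png",o)
E
```

```text
(no output)
```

View pics/crop0.png

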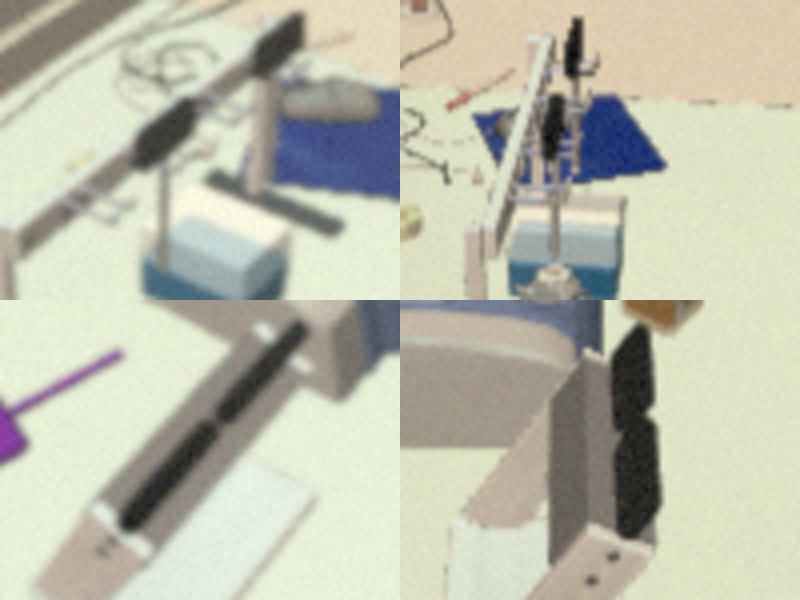

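Candidates seen: in the stand, black grips at scene (232,290) and (256,258); purple look-alikes lie at scene (200,268) and (360,218), to be left alone. Spares hang at scene (337,138) and (365,116), so the empty hooks are near scene (320,155) and (352,130). The box shows at (348,168).

```bash
cat > h.py <<'E'
from station import env,set_gripper,viewer,workorder
import cv2,numpy as np
from scipy.spatial.transform import Rotation as R
def ray(n,uv):
    p=viewer.camera_params(n);T=np.array(p["pose"])
    d=np.array([(uv[0]-p["cx"])/p["fx"],-(uv[1]-p["cy"])/p["fy"],-1.])
    d=T[:3,:3]@d;return T[:3,3],d/np.linalg.norm(d)
def tri(r):
    A=0;b=0
    for o,d in r:
        P=np.eye(3)-np.outer(d,d);A=A+P;b=b+P@o
    x=np.linalg.solve(A,b);return x,[np.linalg.norm((np.eye(3)-np.outer(d,d))@(x-o)) for o,d in r]
def onz(r,z):
    o,d=r;return o+d*(z-o[2])/d[2]
def proj(n,X):
    p=viewer.camera_params(n);T=np.array(p["pose"]);q=T[:3,:3].T@(np.array(X)-T[:3,3])
    return np.array([p["cx"]+p["fx"]*q[0]/-q[2],p["cy"]-p["fy"]*q[1]/-q[2]])
def wproj(X,pos,quat):
    p=viewer.camera_params("wrist");T=np.array(p["tool_from_camera"])
    t=R.from_quat(quat).inv().apply(np.array(X)-pos);q=T[:3,:3].T@(t-T[:3,3])
    v=np.array([q[0],-q[1],-q[2]]);th=np.arctan2(np.hypot(v[0],v[1]),v[2]);a=np.arctan2(v[1],v[0])
    return np.array([p["cx"]+p["fx"]*th*np.cos(a),p["cy"]+p["fy"]*th*np.sin(a)])
def wray(uv,pos,quat):
    p=viewer.camera_params("wrist");T=np.array(p["tool_from_camera"])
    x=(uv[0]-p["cx"])/p["fx"];y=(uv[1]-p["cy"])/p["fy"];th=np.hypot(x,y);s=np.sin(th)/max(th,1e-9)
    d=np.array([x*s,-y*s,-np.cos(th)]);r=R.from_quat(quat)
    return pos+r.apply(T[:3,3]),r.apply(T[:3,:3]@d)
def snap(name):
    s=env.read_state();im=viewer.camera("wrist");cv2.imwrite(name,im);return im,s["tool_pos"],s["orientation"]
def blobs(im,win,thr=62,mn=20):
    x,y,w,h=win;g=cv2.GaussianBlur(im,(3,3),0)[y:y+h,x:x+w].max(2)
    n,l,st,c=cv2.connectedComponentsWithStats((g<thr).astype(np.uint8))
    return [(c[i]+[x,y],int(st[i,4]),cv2.minAreaRect((np.argwhere(l==i)[:,::-1]+[x,y]).astype(np.float32))) for i in range(1,n) if st[i,4]>mn]
E
python3 - <<'E'
from h import *
s=cv2.imread("pics/scene0.png");d=cv2.imread("pics/side0.png")
for im,w in((s,(325,105,50,45)),(d,(300,120,25,45)),(s,(210,245,65,65)),(d,(318,238,20,60))):
    for b in blobs(im,w):print(np.round(b[0],1),b[1],[np.round(v,1) for v in b[2]])
    print()
E
```

```text
[363.8 116.6] 87 [array([363.8, 116.3]), array([ 5.7, 16.3]), np.float64(45.0)]
[335.7 138.2] 120 [array([335.7, 138.2]), array([ 6.8, 20.5]), np.float64(49.4)]

[312.9 132.9] 41 [array([312.5, 132. ]), array([14.,  3.]), np.float64(90.0)]
[307.8 151.6] 77 [array([308. , 151.5]), array([15.,  6.]), np.float64(90.0)]

[241.5 274.7] 384 [array([242.8, 272.9]), array([ 6.7, 66.7]), np.float64(41.3)]

[327.9 268.6] 494 [array([328., 268.]), array([51.9, 11.1]), np.float64(87.8)]
```

```bash
python3 - <<'E'
from h import *
far=tri([ray("scene",(363.8,116.5)),ray("side",(312.7,132.4))])
near=tri([ray("scene",(335.7,138.2)),ray("side",(307.9,151.6))])
st=tri([ray("scene",(242.0,274)),ray("side",(327.9,268.4))])
for t in(far,near,st):print(np.round(t[0],1),np.round(t[1],1))
f=onz(ray("scene",(363.8,116.5)),230);n=onz(ray("scene",(335.7,138.2)),230);print("z230",f,n,np.linalg.norm(f-n))
f=onz(ray("side",(312.7,132.4)),230);n=onz(ray("side",(307.9,151.6)),230);print("z230 side",f,n,np.linalg.norm(f-n))
# stand ends at z~192
s=cv2.imread("pics/scene0.png")
for nme,w in(("scene",(210,245,65,65)),("side",(318,238,20,60))):
    im=cv2.imread(f"pics/{nme}0.png");b=max(blobs(im,w),key=lambda b:b[1])
    P=cv2.boxPoints(b[2]);P=P[np.argsort(P[:,1])];e=[P[:2].mean(0),P[2:].mean(0)];
    print(nme,[np.round(onz(ray(nme,x),192),1) for x in e])
# box: blue-ish mask ground
hsv=cv2.cvtColor(cv2.GaussianBlur(s,(3,3),0),cv2.COLOR_BGR2HSV)[150:195,325:375]
m=cv2.inRange(hsv,(88,90,60),(110,255,255));y,x=np.nonzero(m);print("blue",len(x),x.min()+325,x.max()+325,y.min()+150,y.max()+150)
e=[(331+0,172),(330,179),(349,188),(366,177)]
for u in ((330,179),(349,188),(366,177)):print("boxground",u,onz(ray("scene",u),0))
E
```

```text
[ 617.6 -368.5  227.3] [0.4 0.4]
[ 614.2 -192.9  230.1] [0.1 0.1]
[487.6 364.1 190.4] [0. 0.]
z230 [ 614.80194143 -363.91075957  230.        ] [ 614.21423558 -192.94760911  230.        ] 170.96416061040694
z230 side [ 617.14025532 -363.75046529  230.        ] [ 614.3209132  -193.36144266  230.        ] 170.41234615589337
scene [array([499.4, 271.8, 192. ]), array([476.5, 441.1, 192. ])]
side [array([499.2, 264.7, 192. ]), array([477.4, 449.2, 192. ])]
blue 134 332 355 173 186
boxground (330, 179) [ 665.51481891 -235.51286457    0.        ]
boxground (349, 188) [ 577.81325602 -236.43183236    0.        ]
boxground (366, 177) [ 562.33364932 -329.16905858    0.        ]
```

The two spares triangulate to (618,-368,227) and (614,-193,230), 176 mm apart, which is two hook pitches, and their heights are right. The box is around y -281, so the open hook is at y of about -105. The stand grips centre at (488,364,190), matching the expected 192. Next are closer looks with the wrist camera at the rack, then the stand.

```bash
cat >> h.py <<'E'
def down(yaw):  # tool z down, tool x at yaw+90deg, tool y along rack x
    c,s=np.cos(yaw),np.sin(yaw);return R.from_matrix(np.array([[-s,c,0],[c,s,0],[0,0,-1.]]).T.T)
def standR(yaw):
    c,s=np.cos(yaw),np.sin(yaw);ax=np.array([-.5*c,-.5*s,.866]);ax/=np.linalg.norm(ax)
    x=np.array([-s,c,0]);z=-ax;y=np.cross(z,x);return R.from_matrix(np.array([x,y,z]).T),ax
E
python3 - <<'E'
from h import *
D=down(0.0);print(np.round(D.as_matrix(),2).tolist())
env.reach([600,-237,430],D.as_quat())
im,p,q=snap("pics/rack1.png");np.savez("rack1.npz",p=p,q=q);print(p,q)
S,ax=standR(.125)
g=np.array([488,364,192])
env.reach((g+ax*230).tolist(),S.as_quat())
im,p,q=snap("pics/stand1.png");np.savez("stand1.npz",p=p,q=q);print(p,q,env.read_state()["time_s"],env.read_state()["qpos"])
a=cv2.imread("pics/rack1.png");b=im
cv2.imwrite("pics/both1.png",cv2.convertScaleAbs(np.vstack([a[:,:],b])[:,:],alpha=1.3)[::1])
E
```

```text
[[0.0, 1.0, 0.0], [1.0, 0.0, 0.0], [0.0, 0.0, -1.0]]
[ 599.50163539 -237.89236612  429.61541096] [ 7.07645033e-01  7.06568036e-01 -2.44552368e-04 -2.39324678e-04]
[374.41244485 349.42492407 391.28980004] [0.63934264 0.72403805 0.19401404 0.17137221] 4.3417 [ 0.88206307  0.04325784  1.9878201  -0.51014663  0.78136021  1.06498074]
```

View pics/rack1.png

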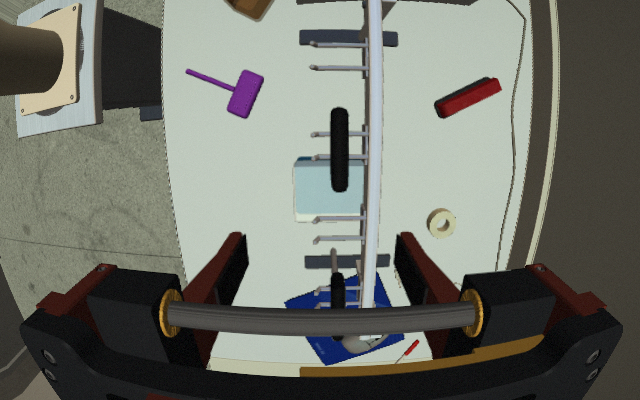

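View pics/stand1.png

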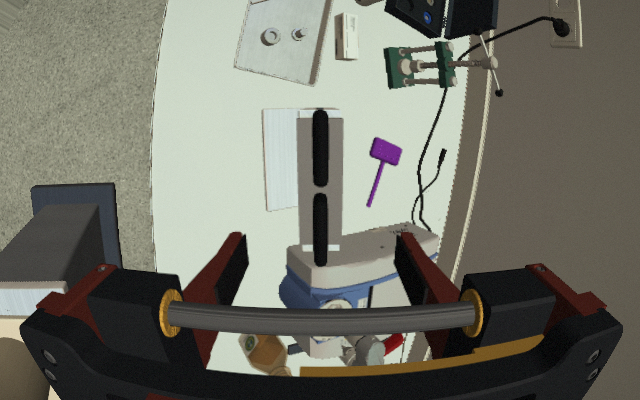

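Rack1 shows hook 1 empty (prongs at v≈44/68), a spare at (340,150), hook 3 empty (v≈218/240) over the box, and a spare at (338,305). Stand1 shows black grips at (320,148) and (320,229), well aligned with the tool. The bottle is at (262,352).

```bash
python3 - <<'E'
from h import *
a=cv2.imread("pics/rack1.png");z=np.load("rack1.npz");p,q=z["p"],z["q"]
g=cv2.GaussianBlur(a,(3,3),0).min(2).astype(float)
for u0 in (325,345):
    c=g[:,u0:u0+12].mean(1)
    for lo,hi in((35,80),(208,250)):
        m=np.median(c[lo:hi]);print(u0,[(v,int(c[v]-m)) for v in range(lo,hi) if abs(c[v]-m)>12])
for v in(44,68,218,240):print(v,[(u,int(g[v-1:v+2,u].mean())) for u in range(304,324,2)])
for b in blobs(a,(325,100,30,100),60)+blobs(a,(325,262,30,50),60):
    print("spare",np.round(b[0],1),b[1],[np.round(x,1) for x in b[2]],[np.round(onz(wray(b[2][0],p,q),h),1) for h in(230,250)])
def pt(u,v,h):return np.round(onz(wray((u,v),p,q),h),1)
for v in(44.,68,133,156,218,240):print("prong",v,pt(345,v,207.5))
hsv=cv2.cvtColor(a,cv2.COLOR_BGR2HSV)
print("box",[(uv,pt(*uv,86)) for uv in((294,166),(295,214),(364,166))])
b_=cv2.imread("pics/stand1.png");z=np.load("stand1.npz");p,q=z["p"],z["q"]
S,ax=standR(.125)
for b in blobs(b_,(300,95,40,180),60):
    bx=b[2];print("grip",np.round(b[0],1),b[1],[np.round(x,2) for x in bx])
    P=cv2.boxPoints(bx);P=P[np.argsort(P[:,1])];
    for uv in(bx[0],P[:2].mean(0),P[2:].mean(0)):
        o,d=wray(uv,p,q)
        for h in(20,40): # plane normal ax at height h over the face
            X0=np.array([488+10*.992,364+10*.125,175.])+ax*h
            print(np.round(uv,1),h,np.round(o+d*((X0-o)@ax)/(d@ax),1))
E
```

```text
325 [(35, -131), (36, -131), (37, -131), (38, -131), (39, -131), (40, -131), (41, -123), (42, -96), (43, -65), (44, -53), (45, -61), (46, -82), (47, -70), (48, -27), (65, -23), (66, -44), (67, -51), (68, -58), (69, -78), (70, -57), (71, -14)]
325 [(208, -12), (209, -12), (210, -12), (211, -13), (214, 21), (216, -20), (217, -35), (218, -39), (219, -35), (220, -26), (221, -14), (224, 15), (225, 15), (226, 16), (227, 16), (228, 17), (229, 16), (230, 16), (231, 16), (232, 16), (233, 16), (235, -15), (236, -30), (237, -36), (238, -39), (239, -39), (240, -29), (242, 13), (243, 16), (244, 16), (245, 16), (246, 14), (249, -25)]
345 [(35, -130), (36, -130), (37, -130), (38, -130), (39, -130), (40, -130), (41, -129), (42, -110), (43, -72), (44, -53), (45, -57), (46, -79), (47, -75), (48, -34), (65, -14), (66, -36), (67, -48), (68, -57), (69, -73), (70, -59), (71, -21)]
345 [(208, -24), (209, -23), (210, -24), (211, -23), (212, -17), (216, -36), (217, -49), (218, -51), (219, -46), (220, -39), (221, -17), (235, -32), (236, -46), (237, -50), (238, -48), (239, -42), (240, -27)]
44 [(304, 77), (306
[... 1007 characters left out ...]
.1,   86. ])), ((295, 214), array([ 560.7, -311.6,   86. ])), ((364, 166), array([ 659.4, -240.1,   86. ]))]
grip [320.  147.9] 1142 [array([320. , 147.5]), array([77., 16.]), np.float64(90.0)]
[320.  147.5] 20 [482.4 402.7 191.9]
[320.  147.5] 40 [472.2 404.2 209.2]
[320. 109.] 20 [477.6 441.3 191.9]
[320. 109.] 40 [467.7 440.4 209.3]
[320. 186.] 20 [487.3 362.7 191.8]
[320. 186.] 40 [476.8 366.7 209.2]
grip [319.9 228.7] 1005 [array([320., 229.]), array([72., 14.]), np.float64(90.0)]
[320. 229.] 20 [493.3 314.6 191.8]
[320. 229.] 40 [482.4 321.8 209.2]
[320. 193.] 20 [488.3 355.1 191.8]
[320. 193.] 40 [477.7 359.7 209.2]
[320. 265.] 20 [498.8 269.9 191.7]
[320. 265.] 40 [487.5 279.9 209.1]
```

Measurements agree: prong spacing is 22 to 23 mm against 23, hook 1 to hook 3 is 175.8 mm against 176, and the stand yaw is 0.125 in both views. Taking the nearer key B (the −y hole) first and drawing it out along its axis; its length will show once it's out.

```bash
cat >> h.py <<'E'
YAW=.125;S,AX=standR(YAW);MC=np.array([497.2,364.2,175.]);SY=np.array([-np.sin(YAW),np.cos(YAW),0])
A=MC+45*SY;B=MC-45*SY
def take(M):
    env.reach((M+AX*165).tolist(),S.as_quat());set_gripper(42)
    print("stop",env.move_l((M+AX*92).tolist(),rate=80,f_stop=15));set_gripper(0);s=env.read_state()
    print("w",s["width"],s["grip_force"],s["force"],s["tool_pos"]-(M+AX*92))
    st=env.move_l((M+AX*130).tolist(),rate=60,f_stop=25);print("draw",st,env.read_state()["force"])
    if st:return
    st=env.move_l((M+AX*275).tolist(),rate=120,f_stop=25);s=env.read_state();print("draw",st,s["force"],s["width"],s["time_s"])
E
python3 - <<'E'
from h import *
take(B)
im,p,q=snap("pics/w2.png");np.savez("w2.npz",p=p,q=q)
a=viewer.camera("scene");b=viewer.camera("side");cv2.imwrite("pics/sc2.png",a);cv2.imwrite("pics/si2.png",b)
for n in("scene","side"):
    t=env.read_state()["tool_pos"];print(n,proj(n,t-AX*92),proj(n,t-AX*(92+95)),proj(n,t-AX*(92+160)))
x,y=proj("scene",t-AX*150).astype(int);u,v=proj("side",t-AX*150).astype(int)
c=lambda im,x,y:cv2.resize(im[max(y-60,0):y+60,max(x-50,0):x+50],(400,480),interpolation=cv2.INTER_CUBIC)
cv2.imwrite("pics/c2.png",cv2.convertScaleAbs(np.hstack([c(a,x,y),c(b,u,v)]),alpha=1.4));print(x,y,u,v)
E
```

```text
stop False
w 14.799799567662635 29.999020099639893 [-2.03718671 -0.19310031  2.95150475] [-0.01159925  0.05603837  0.26273997]
draw False [-0.60522475  0.40972    -1.38189257]
draw False [ 0.08564201 -0.87401728 -1.53005716] 14.84727213103722 9.4
scene [275.9508583 234.9689332] [262.28983087 250.78911276] [254.1728489  260.18899961]
side [361.31811613 213.64057655] [340.87688783 238.93442636] [328.01093595 254.85467586]
267 244 348 229
```

View pics/c2.png

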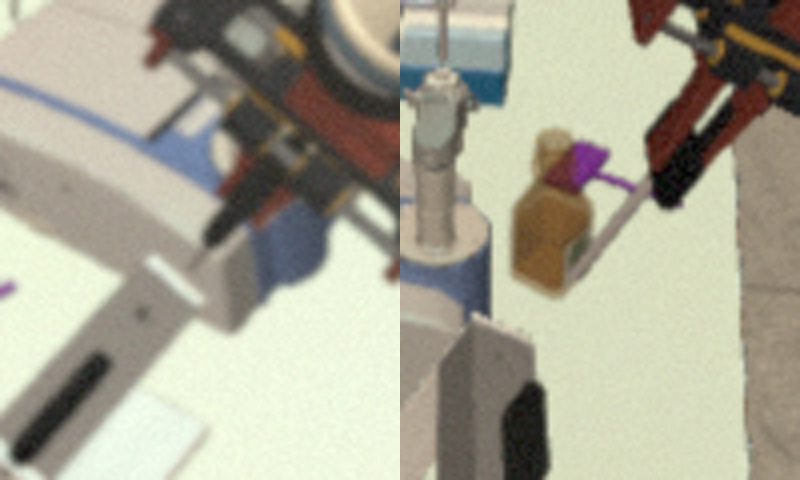

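The side view shows the tip at pixel (340.5,240), matching the short prediction of (340.9,238.9), so B is the short key. Before hanging it, I'll check its offset in the grasp from the near end edge in the wrist picture.

```bash
python3 - <<'E'
from h import *
im=cv2.imread("pics/w2.png");z=np.load("w2.npz");p,q=z["p"],z["q"];Q=R.from_quat(q)
W=lambda t:np.round(wproj(p+Q.apply(t),p,q),1)
for x in(36,38,40):print(x,W((x,0,52)),W((x,0,92)))
print(W((38,-7.5,52)),W((38,7.5,52)))
g=im.max(2)
print([(v,int(np.median(g[v,314:327]))) for v in range(200,300,2)])
for v in range(214,262,6):print(v,[int(x) for x in g[v,300:342:2]])
# rack x: prong ends
a=np.load("rack1.npz")
for u,v in((311,45),(311,68),(314,218),(314.5,238)):print("tip",np.round(onz(wray((u,v),a["p"],a["q"]),216),1),"expect rack x -27")
E
```

```text
36 [321.4 208.7] [321.3 186. ]
38 [321.4 204.5] [321.3 182.7]
40 [321.4 200.3] [321.3 179.3]
[304.9 204.5] [337.8 204.5]
[(200, 13), (202, 15), (204, 14), (206, 14), (208, 14), (210, 15), (212, 16), (214, 19), (216, 20), (218, 19), (220, 21), (222, 21), (224, 19), (226, 19), (228, 21), (230, 22), (232, 20), (234, 17), (236, 22), (238, 22), (240, 18), (242, 18), (244, 21), (246, 20), (248, 20), (250, 21), (252, 20), (254, 22), (256, 21), (258, 20), (260, 20), (262, 20), (264, 20), (266, 20), (268, 21), (270, 19), (272, 19), (274, 18), (276, 20), (278, 19), (280, 20), (282, 21), (284, 20), (286, 19), (288, 19), (290, 17), (292, 20), (294, 20), (296, 19), (298, 18)]
214 [192, 190, 189, 148, 10, 14, 19, 18, 20, 20, 19, 19, 18, 24, 18, 21, 17, 26, 127, 125, 125]
220 [125, 121, 122, 40, 10, 14, 12, 24, 18, 22, 22, 20, 25, 24, 19, 21, 21, 18, 123, 127, 127]
226 [119, 118, 120, 43, 15, 8, 20, 15, 16, 20, 17, 17, 23, 21, 22, 20, 22, 15, 130, 128, 122]
232 [84, 89, 96, 14, 12, 14, 13, 20, 17, 17, 20, 21, 21, 21, 20, 24, 19, 15, 68, 132, 122]
238 [67, 68, 64, 12, 10, 7, 9, 18, 19, 18, 16, 24, 27, 24, 23, 24, 14, 22, 22, 66, 70]
244 [65, 69, 51, 13, 14, 14, 16, 16, 18, 22, 24, 21, 29, 19, 20, 22, 23, 14, 14, 56, 69]
250 [68, 75, 32, 15, 7, 16, 14, 13, 19, 21, 24, 21, 22, 25, 22, 23, 19, 16, 20, 21, 61]
256 [69, 69, 21, 19, 11, 12, 14, 18, 12, 15, 21, 23, 24, 25, 25, 26, 19, 16, 15, 20, 63]
tip [590.1 -97.4 216. ] expect rack x -27
tip [ 590.  -119.9  216. ] expect rack x -27
tip [ 591.9 -268.2  216. ] expect rack x -27
tip [ 592.2 -290.6  216. ] expect rack x -27
```

```bash
python3 - <<'E'
from h import *
im=cv2.imread("pics/w2.png");z=np.load("w2.npz");p,q=z["p"],z["q"];Q=R.from_quat(q)
g=im.max(2)
print([(v,int(np.median(g[v,310:333]))) for v in range(172,214,1)])
W=lambda t:np.round(wproj(p+Q.apply(t),p,q),1)
for x in(32,34,36):print(x,W((x,0,52)),W((x,0,92)))
cv2.imwrite("pics/c3.png",cv2.convertScaleAbs(cv2.resize(im[160:330,240:400],(640,680))[:600],alpha=1.8,beta=20))
print(W((-38,0,52)))
E
```

```text
[(172, 129), (173, 128), (174, 127), (175, 126), (176, 124), (177, 124), (178, 117), (179, 125), (180, 126), (181, 126), (182, 128), (183, 128), (184, 129), (185, 129), (186, 130), (187, 129), (188, 128), (189, 129), (190, 129), (191, 129), (192, 125), (193, 115), (194, 32), (195, 19), (196, 15), (197, 13), (198, 13), (199, 15), (200, 13), (201, 14), (202, 14), (203, 13), (204, 14), (205, 13), (206, 14), (207, 13), (208, 14), (209, 14), (210, 15), (211, 14), (212, 16), (213, 18)]
32 [321.4 216.9] [321.3 192.6]
34 [321.4 212.8] [321.3 189.3]
36 [321.4 208.7] [321.3 186. ]
[321.3 332.2]
```

View pics/c3.png

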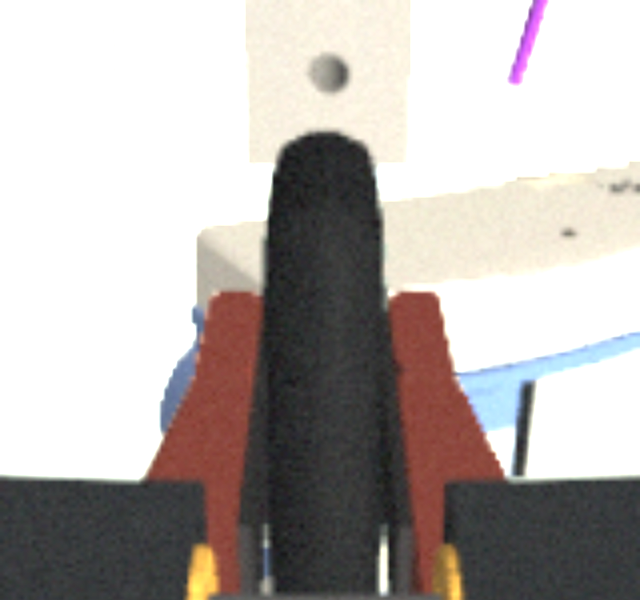

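The empty mouth of hole B shows at crop (328,73), pixel (322,178). Casting that ray gives the key's true axis, and so its offset in the grasp.

```bash
python3 - <<'E'
from h import *
im=cv2.imread("pics/w2.png");z=np.load("w2.npz");p,q=z["p"],z["q"];Q=R.from_quat(q)
g=im.max(2)[168:190,312:334];m=(g<110).astype(np.uint8)
n,l,st,c=cv2.connectedComponentsWithStats(m);print(st[1:],c[1:]+[312,168])
i=1+np.argmin(np.linalg.norm(c[1:]-[10,10],axis=1));uv=c[i]+[312,168]
o,d=wray(uv,p,q);X=o+d*((B-o)@AX)/(d@AX)
print(uv,"hole",X,"B",B,"in tool",Q.inv().apply(X-p))
E
```

```text
[[ 5  5 11 11 86]] [[322.04651163 177.87209302]]
[322.04651163 177.87209302] hole [503.51549149 316.3506419  175.17356233] B [502.810363   319.55110497 175.        ] in tool [ -2.89931285   0.9713694  274.45462321]
```

```bash
cat >> h.py <<'E'
MC=MC-3.0*SY;A=MC+45*SY
RY=.015;Dn=down(RY);Dq=Dn.as_quat();OFF=-2.9
H3=np.array([617.5,-283.0,210.]);H1=np.array([615.,-107.2,210.])
RX=np.array([np.cos(RY),np.sin(RY),0]);RYv=np.array([-np.sin(RY),np.cos(RY),0])
def tcp(H,dx,dz,off):return (H+RX*dx-RYv*off+[0,0,92+dz]).tolist()
E
python3 - <<'E'
from h import *
env.reach([440,180,500],Dq)
env.reach(tcp(H3,-85,110,OFF),Dq)
env.move_l(tcp(H3,-85,18,OFF),rate=120)
im,p,q=snap("pics/w4.png");np.savez("w4.npz",p=p,q=q)
cv2.imwrite("pics/sc4.png",viewer.camera("scene"));cv2.imwrite("pics/si4.png",viewer.camera("side"))
s=env.read_state();print(s["time_s"],s["force"],p-tcp(H3,-85,18,OFF))
E
```

```text
13.025 [-0.14114083  0.12898165 -0.80390828] [ 0.42211851 -0.14443339  0.75282333]
```

View pics/w4.png

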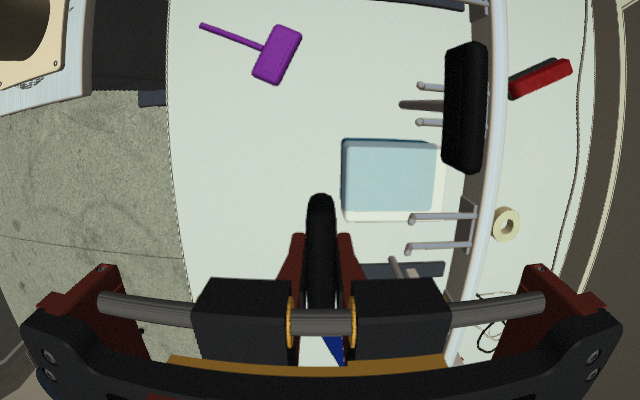

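Hook 3's prong ends show at (411,220) and (407,250), the box at (390,180), and the key hangs ahead of the hook. Next I'll cast those ends at z≈217.

```bash
python3 - <<'E'
from h import *
z=np.load("w4.npz");p,q=z["p"],z["q"]
Y=[]
for uv in((411,219.5),(407,250)):
    X=onz(wray(uv,p,q),217);Y.append(X);print(np.round(X,1))
for uv in((445,216.5),(445,246.5)):
    X=onz(wray(uv,p,q),208.5);print(np.round(X,1))
print("mid rel tool",Dn.inv().apply(np.mean(Y,0)-p))
# shank in scene/side: tip predicted for off -2.9
t=p
for n in("scene","side"):
    im=cv2.imread(f"pics/{'sc' if n=='scene' else 'si'}4.png")
    for o in(-3,0):print(n,o,[np.round(proj(n,t+Dn.apply([o,0,zz])),1) for zz in(100,185)])
    u,v=proj(n,t+Dn.apply([-1.5,0,150])).astype(int)
    g=im.min(2);print(u-9,v,[int(x) for x in g[v-1:v+2,u-9:u+10].mean(0)], proj(n,t+Dn.apply([-1.5,0,150])))
E
```

```text
[ 592.3 -270.5  217. ]
[ 592.2 -293.   217. ]
[ 620.6 -271.5  208.5]
[ 624.6 -295.2  208.5]
mid rel tool [ -1.08753266  59.36809821 103.75282333]
scene -3 [array([371.2, 136.4]), array([369.1, 156.9])]
scene 0 [array([370.8, 136.9]), array([368.7, 157.3])]
360 148 [94, 86, 83, 69, 50, 43, 41, 44, 56, 78, 88, 87, 74, 57, 49, 46, 43, 46, 45] [369.75559239 148.87478945]
side -3 [array([331.3, 144.1]), array([330.8, 162.8])]
side 0 [array([331.2, 144.4]), array([330.8, 163.1])]
321 155 [17, 17, 16, 10, 13, 11, 17, 12, 18, 47, 78, 83, 117, 132, 135, 134, 134, 134, 135] [330.98741736 155.39490301]
```

Mid of the prongs at y ≈ -282.5 agrees with -283. Now slide in with a soft stop, then lower.

```bash
cat >> h.py <<'E'
def hang(H,off):
    st=env.move_l(tcp(H,0,18,off),rate=45,f_stop=6);s=env.read_state();print("slide",st,s["force"],s["tool_pos"]-tcp(H,0,18,off))
    if st:return False
    st=env.move_l(tcp(H,0,-3,off),rate=15,f_stop=4);s=env.read_state();print("lower",st,s["force"],s["tool_pos"][2]-302,s["time_s"]);return True
E
python3 - <<'E'
from h import *
H=H3+[0,.5,0]
hang(H,OFF)
im,p,q=snap("pics/w5.png");np.savez("w5.npz",p=p,q=q)
E
```

```text
slide False [-0.30170111 -0.98250083 -0.65995638] [-0.15119887 -0.02479927  0.05138758]
lower True [ 0.36253356 -0.40315238  4.6174762 ] 0.3050891551476411 16.1417
```

View pics/w5.png

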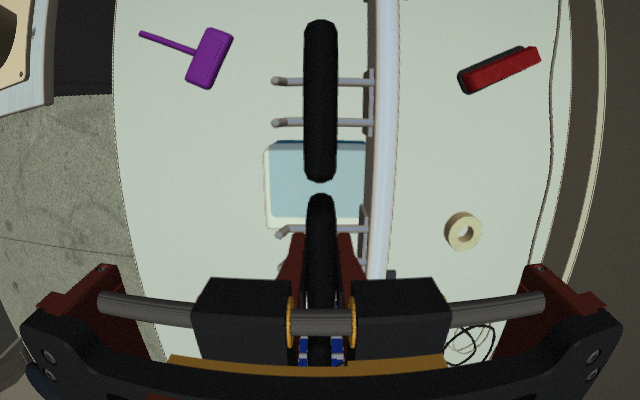

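Contact came at the expected height (0.3 mm), and the grip is in line with the neighbouring spare at (320,100), with clear gaps. Releasing, then fetching the long key.

```bash
python3 - <<'E'
from h import *
print("bottle base approx",onz(ray("scene",(327,244)),0))
set_gripper(24);s=env.read_state();print(s["force"],s["width"])
t=s["tool_pos"];env.move_l((t+[0,0,20]).tolist(),rate=40);env.move_l((t+[0,0,110]).tolist(),rate=150)
im,p,q=snap("pics/w6.png");np.savez("w6.npz",p=p,q=q)
env.reach([440,180,480],Dq)
take(A)
im,p,q=snap("pics/w7.png");np.savez("w7.npz",p=p,q=q);Q=R.from_quat(q)
cv2.imwrite("pics/si7.png",viewer.camera("side"))
g=im.max(2)[163:195,305:340]
n,l,st,c=cv2.connectedComponentsWithStats((g<110).astype(np.uint8))
for i in range(1,n):
    uv=c[i]+[305,163];o,d=wray(uv,p,q);X=o+d*((A-o)@AX)/(d@AX);print(st[i],uv,Q.inv().apply(X-p))
print("side tip short/long",proj("side",p-AX*187),proj("side",p-AX*252))
w=cv2.imread("pics/w6.png");si=cv2.imread("pics/si7.png")
u,v=proj("side",p-AX*170).astype(int)
cv2.imwrite("pics/c7.png",np.hstack([cv2.resize(w[80:380,170:470],(400,400)),cv2.resize(si[v-50:v+50,u-50:u+50],(400,400))]));print(u,v)
E
```

```text
bottle base approx [ 4.78588507e+02  3.24406592e+01 -1.13686838e-13]
[-0.35796241  0.20239994  0.03833965] 24.017048982298633
stop False
w 14.838998881425036 29.994774162769318 [-1.37850665 -0.24918411  2.69608237] [-0.05708994  0.05546909  0.19484744]
draw False [ 0.37352042  0.62430479 -1.53608331]
draw False [-0.09361653  0.24708969 -1.91480996] 14.826823885191285 25.125
[  4   8  25  24 260] [320.43846154 185.32692308] [-11.99283039  -0.93668384 274.3679549 ]
side tip short/long [343.2102531  262.88787484] [329.27542632 279.19043055]
347 258
```

View pics/c7.png

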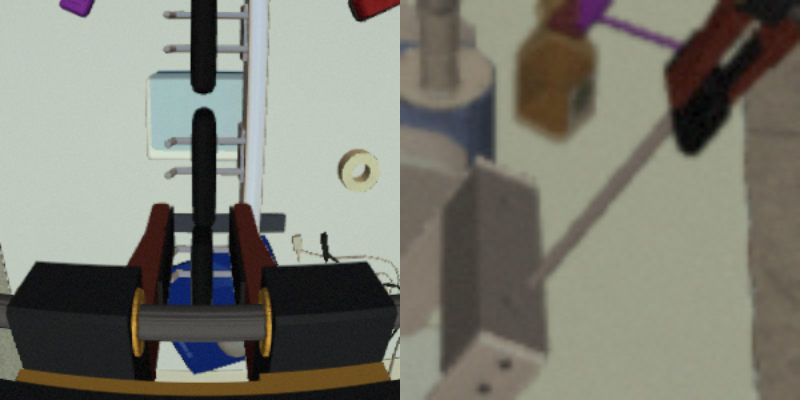

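The short key now hangs on hook 3 between its neighbours, box undisturbed. The second key's tip reaches the long prediction (329,279). I'll compare the grip's end edge with the short key's edge (v=193.5 at offset -2.9) to get the new offset, then hang it. The bottle, near (479,32), is clear of the path.

```bash
python3 - <<'E'
from h import *
def edge(f):
    g=cv2.imread(f).max(2).astype(float);c=np.median(g[170:205,316:327],axis=1);return c
for f in("pics/w2.png","pics/w7.png"):
    print([int(x) for x in edge(f)])
E
```

```text
[130, 129, 130, 127, 105, 90, 81, 82, 80, 77, 77, 87, 100, 126, 127, 128, 129, 128, 129, 128, 131, 128, 104, 47, 12, 14, 13, 13, 13, 16, 15, 14, 15, 13, 14]
[126, 112, 86, 85, 82, 80, 79, 87, 95, 102, 110, 112, 109, 115, 111, 110, 114, 98, 36, 17, 12, 13, 12, 14, 12, 13, 13, 13, 14, 12, 12, 13, 13, 15, 14]
```

The edge moved by 4.6 px, or 2.8 mm, so the offset is ≈ -0.1. Carrying the long key to hook 1.

```bash
python3 - <<'E'
from h import *
t=env.read_state()["tool_pos"];env.move_l((t+[0,0,70]).tolist(),rate=200)
env.reach([440,200,510],Dq)
H=H1+[0,.5,0];o=-.1
env.reach(tcp(H,-85,180,o),Dq)
env.move_l(tcp(H,-85,18,o),rate=150)
im,p,q=snap("pics/w8.png");np.savez("w8.npz",p=p,q=q)
# prong ends: dark/light profile around predicted pixels
for yy in(11.5,-11.5):
    X=H1+[-25,yy,7];print(wproj(X,p,q))
print(env.read_state()["time_s"],env.read_state()["force"])
cv2.imwrite("pics/c8.png",cv2.resize(im[150:300,270:470],(800,600)))
E
```

```text
[411.14705109 217.83209725]
[407.16696546 249.0763532 ]
29.05 [ 0.06136132 -0.20572465 -1.23466756]
```

View pics/c8.png

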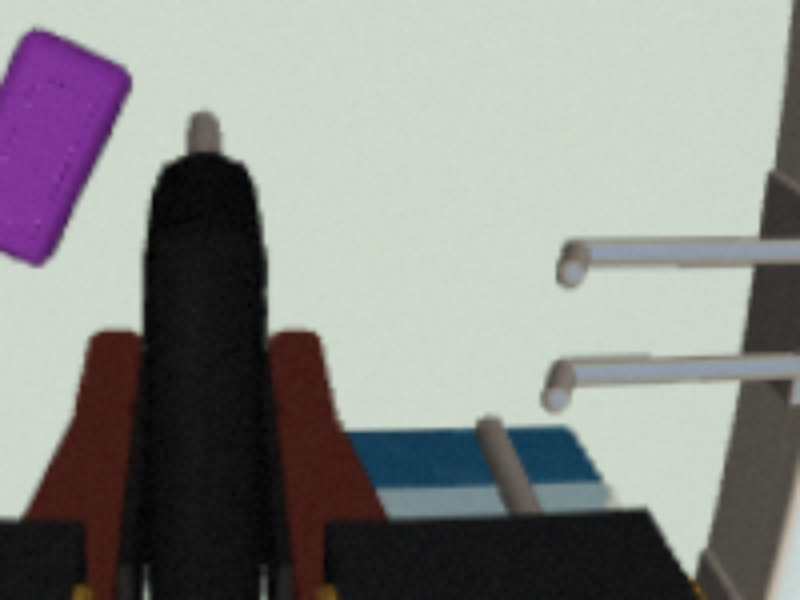

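Prong ends at (412.7,217.5) and (409,249.5) lie within 1 px in v of the prediction, and the shank hangs straight at (321,178). Proceeding to hang.

```bash
python3 - <<'E'
from h import *
H=H1+[.5,.5,0]
if hang(H,-.1):
    s=env.read_state()
    if abs(s["tool_pos"][2]-302)<3:
        set_gripper(24);t=env.read_state()["tool_pos"];print(env.read_state()["force"])
        env.move_l((t+[0,0,20]).tolist(),rate=40);env.move_l((t+[-60,0,150]).tolist(),rate=150)
        env.reach([500,-250,470],Dq)
im,p,q=snap("pics/w9.png");a=viewer.camera("side");b=viewer.camera("scene");print(env.read_state()["time_s"])
c=lambda i,x,y,w,h:cv2.resize(i[y:y+h,x:x+w],(400,300),interpolation=cv2.INTER_CUBIC)
cv2.imwrite("pics/c9.png",np.vstack([np.hstack([c(b,285,105,100,75),c(a,270,120,100,75)]),np.hstack([c(im,260,0,400,300),c(b,190,180,180,135)])]))
E
```

```text
slide False [ 0.25108573  0.26580387 -1.56398169] [-0.15752407  0.00533034  0.04796585]
lower True [-0.68461439  0.40497257  4.43227943] 0.02763213156850952 32.1917
[-0.25821825  0.61283161 -0.51015845]
35.15
```

View pics/c9.png

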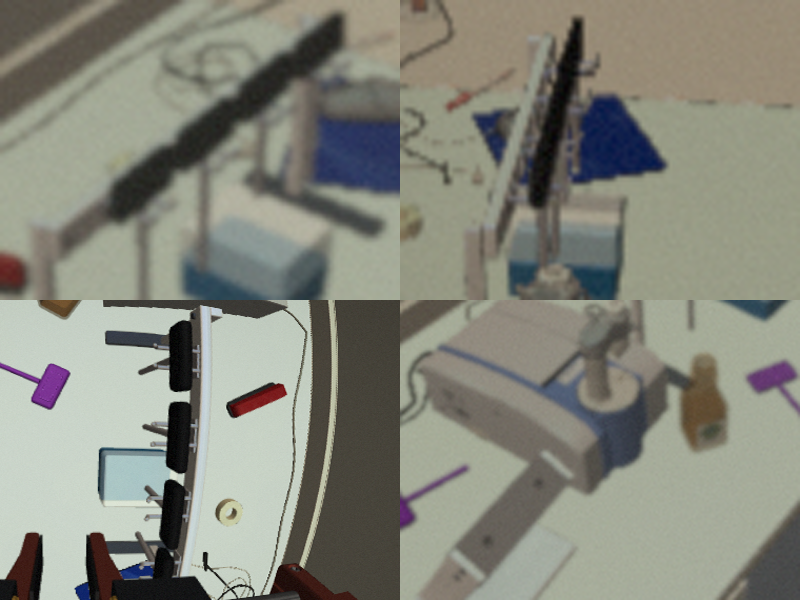

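All four keys hang in line in the rack (grips at x≈175 in the lower-left panel). The stand is empty, and the box and bottle stand where they were.

```bash
python3 -c "
from station import env,workorder
env.hold(0.5);print(workorder.sign_off())"
```

```text
the job is handed in; nothing more can be done
None
```

I hung the short key on the hook over the tip box and the long key on the open hook, and handed the job in at about 36 s; the final pictures show the spare keys, tip box and bottle where they were.

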